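Trim the counting scale's zero

TASK

The counting scale's needle is off its mark. Take the orange tuning tool from the wooden stand, feel its blade into the slot of the brass trimmer screw in the scale's black block, pressing only lightly, and turn the screw until the needle rests in the green band; then put the tool back upright in its own hole of the stand, and leave the other things where they are.

Things in the scene. Friction and masses are not known exactly. Their poses are not given: they have to be found in the camera images.
- tool: orange tuning tool, 24 to 42 g, upright in the stand. Origin at the centre of its handle, a bar 16 x 16 mm across flats, 50 mm tall (z -25 to +25 mm; z up, x and y square to its flats). Below it an orange collar 22 mm wide (z -29 to -25 mm) rests on the stand; then a white shaft 10 mm thick (to z -69) and the blade (to z -81 mm). A grip of about 40 N holds it firmly
- tool_tip (a point): middle of the lower end of the tool's white flat blade, 81 mm below the handle's centre; the blade is 12 mm wide along the tool's x and 2.5 mm thick along its y. Axes as the tool's
- scale: white counting scale, fixed: base with a steel pan (top at 70 mm) and, on its -x side towards the robot, a console 100 x 280 mm, 54 mm high, with a round needle meter (98 mm wide, 63 mm high, centre at x -140, y +50 mm) and a black trimmer block (44 mm square, 60 mm high, centre at x -140, y -70 mm). Origin at the table under the scale
- well_mouth (a point): centre of the mouth of the round upright well in the black block, at its top face 60 mm above the table; axes as the scale's. The well is 17 mm wide with a 2 mm chamfer. The brass trimmer screw sits in it, concentric, its face 3 to 13 mm below the mouth (not measured). More than 18 N from the tool damages it
- screw_mean (a point): point on the screw's axis 8 mm below the well's mouth, the mean height of its face; axes as the scale's, not the slot's. The slot is 4.5 mm wide, 5 mm deep, open at both ends, between cheeks 10 mm long. At the start it points along the scale's x, give or take 37 degrees (not measured: look or feel)
- screw_spring (a point): the same axis 18 mm below the mouth. The screw rides on a spring: pushed down it yields 2 mm, from 1.5 N to 4.5 N, then is hard; when the blade meets the slot it springs up and the load vanishes. Turning takes 0.02 N m, more than a lightly rubbing blade gives; it stays where it is left
- needle (a joint): angle of the red meter needle (40 mm long), rad: 0 in the middle of the green band (on the meter's side towards the robot, spanning 0.09 rad either way), positive when it points counter-clockwise of the band, seen from above. It starts 0.5 to 1.1 rad counter-clockwise and follows the screw one for one in the same sense: turning the screw clockwise seen from above lowers it
- stand: wooden stand 110 x 50 mm, 62 mm high, fixed, with two upright holes 60 mm apart along its x; origin at the table under its centre
- stand_hole (a point): centre of the mouth of the tuning tool's own hole, at the stand's top face 62 mm above the table: 17 mm wide with a 2 mm chamfer, 58 mm deep, at x -30 mm of the stand; axes as the stand's. When the tool is home its handle centre is 29 mm above this point
- driver: bystander: screwdriver with a round blue handle (20 mm thick, 49 mm tall above the stand) standing in the stand's other hole; origin on its axis at the stand's top face
- carton: bystander: small cardboard carton 110 x 90 x 75 mm; origin at the centre of its underside
- tape: bystander: roll of clear tape lying flat, 90 mm wide, 48 mm tall; origin at the centre of its underside
- lids: bystander: stack of black cup lids, 86 mm wide, 35 mm tall; origin at the centre of its underside
Mind the look-alikes: they are no part of the job. Of the things shaped like the tool, the orange one is meant.

How it is judged (in metres and radians):
On the way, in this order (a step that is already met when the one before it is completed fails the run):
1. the tool is drawn out of the stand: its tip stands above the stand's top face (z of tool_tip in the frame of stand above 0.068 m), for 0.1 s.
2. the needle is within 0.10 rad of the middle of the green band while the tool's tip is in the well (value of joint needle between -0.1 and 0.1 rad and horizontal distance between tool_tip and well_mouth below 0.005 m and z of tool_tip in the frame of well_mouth below -0.003 m), for 0.2 s.
At the end, for the whole second after the job is handed in: the needle rests within 0.10 rad of the middle of the green band; the tuning tool stands released and at rest in its own hole, upright within 0.1 rad, its handle centre within 8 mm of the hole's axis and at most 33 mm above its mouth (home is 29 mm); the screwdriver still stands upright (value of joint needle between -0.1 and 0.1 rad and horizontal distance between tool and stand_hole below 0.008 m and z of tool in the frame of stand_hole below 0.033 m and angle between tool's own z axis and vertical below 0.1 rad and linear speed of tool below 0.02 m/s and angle between driver's own z axis and vertical below 0.2 rad); the robot touches nothing.
It fails at once if the tool bears on the scale with more than 18 N (contact force between tool and scale above 18 N).
It fails at once if the fingers press on the scale with more than 3 N (contact force between the fingers and scale above 3 N).
It fails at once if a bystander is moved by more than 30 mm (distance of any of driver, carton, tape, lids from where it was at the start of the episode above 0.03 m).
It also fails if it takes over 67 s, if anything falls off the work surface, if the arm or the gripper's body presses on something with over 40 N, if the wrist force passes 120 N, or if a joint passes its speed limit or range.

ROBOT

A 6-joint arm with a two-finger parallel gripper is mounted at the origin on the work surface. World frame = base frame: x ahead of the robot, y to its left, z up, the work surface at z = 0. Lengths are in mm, angles in rad, forces in N, time in s.
With the tool pointing down it reaches from about 400 to 925 mm from the base axis. Payload 12.5 kg.
Tool frame: the origin (TCP) lies midway between the tips of the shut fingers; the grasp point (between the pads) lies 19 mm behind it (env.grasp_offset is the distance from the TCP to the grasp point, in mm); z points along the fingers, y is the direction in which the jaws open and shut (so a half turn about z gives the same grasp; the last joint's range is limited). The gripper opens to 95 mm and grips with 3 to 60 N. Pads are 20 mm wide; open, the fingers measure 119 mm over their backs; the gripper's body (75 mm by 180 mm) begins 59 mm behind the grasp point.
Start: joints at [-1.368, 0.491, 1.559, -0, 1.092, -0.106], TCP at [189.97, -595.448, 214.661] pointing down, gripper open.
Joint ranges: [-3.1, 3.1], [-0.84, 2.19], [0.05, 2.79], [-1.13, 4.28], [0.06, 2.93], [-2.69, 2.69]. Speed limits (rad/s): [2.22, 2.22, 2.79, 3.14, 3.14, 3.14].

INTERFACE

Orientations are given as [roll, pitch, yaw] about the fixed x, y, z axes, in that order (R = Rz(yaw) Ry(pitch) Rx(roll)).
In Python, from cell import env gives the robot as it stands.
- The arm moves only by the tool carry_out, never from a script. Its argument "series" is a list of rows, each a list of 6 numbers: the shift along the world's x, y, z in m, then the turn, a rotation vector about the world's x, y, z in degrees. In form: [[dx, dy, dz, wx, wy, wz], ...]. A call has 1 to 12 rows; each row shifts and turns the commanded pose from where the row before left it; what a row does not reach is not made up. A row lasts 1/10 s, in which the tool goes at most 50 mm and 8.59 degrees, less where a joint would pass 70% of its speed; a pose out of reach is approached as far as the arm can. A call is refused whole if a number of a shift passes 0.05 or a number of a turn 8.59, either way. A call with a gripper value outside its range is refused whole. "fingers" is the opening, from 0 (shut) to 1 (fully open), set as the call begins (left out, the last holds). The fingers move at their own pace and stop on an object; the grip force is fixed at half the most. Time passes only in rows, so rows that do not move let the fingers close. It gives the time, the measured TCP pose, the force and the opening at its end, in the units of the state.
- env.state(): the state, without advancing time (a new reading comes with each control period).
- env.read_camera(name): name is "scene" or "top"; returns a dict with "color" (400x640x3 uint8, red, green, blue), "fovy" (degrees; the focal length in pixels is half the picture's height over the tangent of half this angle, whatever the lens; pixels are square), "cx", "cy" (the principal point, pixels), "T" (4x4, takes a point from camera to world coordinates). Camera axes: x right, y down, z forward; pixel columns grow to the right and rows downward; lengths in mm; the calibration is good to about 2 mm. A picture is of the moment at which its call begins. There is no depth.
- env.job_done(): hands the job in, once; it reports no verdict.
Trained networks look in a picture, given as the dict that the camera call returned (one of the last four; its "shot" number tells which), for a name from the list of things; names that differ only in an ending like _2 or _b are one class to them, and where a whole thing is asked for, a point or a joint stands for the part that bears it (a point fixed in the world has none). Each returns a list of dicts, best first, with "score" (0 to 1); they miss things now and then, are a little off and sometimes report something else, mostly with a low value. They report only what shows in the picture. A call takes as long as a camera call. They do not tell look-alikes from the thing itself.
- env.search_frame(label, picture): "point" ([x, y, z] in mm, in world coordinates, good to about 4 mm: the middle of the surface that is visible of it).
The state is a dict: "t": time; "joints": joint angles; "qvel": joint speeds; "tau": joint torques, N m; "eef_pos": TCP position; "tcp_rot": TCP orientation; "ft_force": force on the tool from outside, world axes, zero at the start; "moment": the same for the moment, N m; "opening": opening from 0.0 (shut) to 1.0 (fully open).
Only numpy, scipy, OpenCV 4.12 (cv2) and the standard library are available. Lean on these libraries where they do the work, as an engineer would, in place of code of your own. Each camera call takes 0.05 s, during which the arm holds its last target. There are 200 camera calls.

## Working session

There is one attempt and no reset: what is moved stays moved. The work goes in short steps, Python scripts to look and compute and a tool call to move; the robot and the scene stay as the last step left them, time stands still between calls to the robot, and variables do not carry over. Pictures are saved under pics/ and viewed, and the job is handed in when it is done.

Besides the shell and the picture viewer there is one more tool, called as name([rows], argument=value, ...), one row to a line, values as JSON. carry_out: Moves the arm, as the interface text tells. Its arguments: {"type":"object","properties":{"series":{"type":"array","items":{"type":"array","items":{"type":"number"}}},"fingers":{"type":"number"}},"required":["series"]}

```bash
mkdir -p pics; cat > h.py <<'E'
import numpy as np, cv2
from cell import env
def snap(name,tag):
    p=env.read_camera(name); cv2.imwrite(f'pics/{tag}.png',p['color'][:,:,::-1]); return p
def K(p):
    f=p['color'].shape[0]/2/np.tan(np.radians(p['fovy'])/2); return f
def ray(p,u,v):
    f=K(p); T=np.array(p['T']); d=T[:3,:3]@np.array([(u-p['cx'])/f,(v-p['cy'])/f,1]); return T[:3,3],d/np.linalg.norm(d)
def at_z(p,u,v,z):
    o,d=ray(p,u,v); return o+d*(z-o[2])/d[2]
def proj(p,X):
    T=np.array(p['T']); c=T[:3,:3].T@(np.array(X)-T[:3,3]); return c[:2]/c[2]*K(p)+[p['cx'],p['cy']]
def tri(rs):
    A=0;b=0
    for o,d in rs:
        M=np.eye(3)-np.outer(d,d);A=A+M;b=b+M@o
    return np.linalg.solve(A,b)
E
python3 - <<'E'
from h import *
np.set_printoptions(precision=1,suppress=True)
for n in('scene','top'):
    p=snap(n,n+'0'); print(n,np.array(p['T']),p['fovy'],p['cx'],p['cy'])
    for l in('tool','scale','stand','driver','carton','tape','lids','needle'):
        for r in env.search_frame(l,p)[:3]: print(l,np.array(r['point']),round(r['score'],2),proj(p,r['point']))
print(env.state())
E
```

```text
scene [[   0.4    0.6   -0.7 1311.2]
 [   0.9   -0.3    0.3 -357.5]
 [  -0.    -0.7   -0.7  861.5]
 [   0.     0.     0.     1. ]] 54.94838168906077 317.294340631425 197.01940489440932
tool [ 515.5 -351.1   92.1] 0.65 [199.7 226.1]
tool [ 430.5 -362.    78.6] 0.43 [190.3 211.3]
scale [688.2  -7.8  65.5] 0.64 [339.7 232.4]
stand [ 582.  -347.2   57.1] 0.63 [209.8 250.7]
stand [684.2  -4.1  68.6] 0.25 [340.2 230.2]
driver [ 513.6 -353.8   92.9] 0.65 [198.5 225.8]
driver [ 572.9 -343.1   95.5] 0.57 [207.4 238.4]
carton [505.8 309.6  64.1] 0.65 [397.9 164.1]
tape [ 595.3 -506.9   33.1] 0.9 [152.2 281.9]
tape [504.8 313.5  64.8] 0.53 [398.7 163.5]
lids [566.1 472.6  36.3] 0.67 [447.1 166.7]
top [[   0.    -1.     0.1  418.4]
 [  -1.    -0.    -0.   -13.9]
 [   0.    -0.1   -1.  1665. ]
 [   0.     0.     0.     1. ]] 47.28533084936524 327.68401463953245 199.72820677564474
tool [ 426.6 -357.8  100.5] 0.54 [426.2 235.7]
tool [622.2  15.7  67.4] 0.34 [317.6 179.3]
scale [621.9  14.5  68.8] 0.6 [317.9 179.4]
stand [ 541.1 -337.    64.5] 0.82 [417.7 203. ]
stand [620.2  13.8  70.8] 0.37 [318.1 179.8]
driver [ 568.9 -338.4  111.9] 0.57 [420.8 193.8]
carton [486.  328.3  73.3] 0.98 [227.4 217.3]
carton [ 540.2 -338.8   63.3] 0.29 [418.1 203.3]
tape [ 580.2 -504.2   45.4] 0.58 [463.4 192.8]
lids [547.2 478.3  35.4] 0.63 [188.1 200.4]
{'t': 0.9, 'joints': array([-1.4,  0.5,  1.6,  0. ,  1.1, -0.1]), 'qvel': array([ 0.,  0., -0., -0., -0.,  0.]), 'tau': array([  0. , -61.2, -25.8,   0.1,   0. ,  -0. ]), 'eef_pos': array([ 190. , -595.5,  214.7]), 'tcp_rot': array([3.1, 0. , 0.3]), 'ft_force': array([-0.3, -0.1,  0.1]), 'moment': array([-0. ,  0. ,  0.1]), 'opening': 0.9974345274370072}
```

```bash
ls pics
```

```text
scene0.png
top0.png
```

```bash
python3 - <<'E'
import cv2
s=cv2.imread('pics/scene0.png');t=cv2.imread('pics/top0.png')
def c(im,x,y,w,h,k,n): cv2.imwrite('pics/'+n,cv2.resize(im[y:y+h,x:x+w],None,fx=k,fy=k,interpolation=cv2.INTER_CUBIC))
c(s,150,180,110,90,7,'c1.png');c(t,370,160,110,90,7,'c2.png')
c(s,270,160,110,90,7,'c3.png');c(t,270,140,110,90,7,'c4.png')
E
```

```text
(no output)
```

View pics/scene0.png

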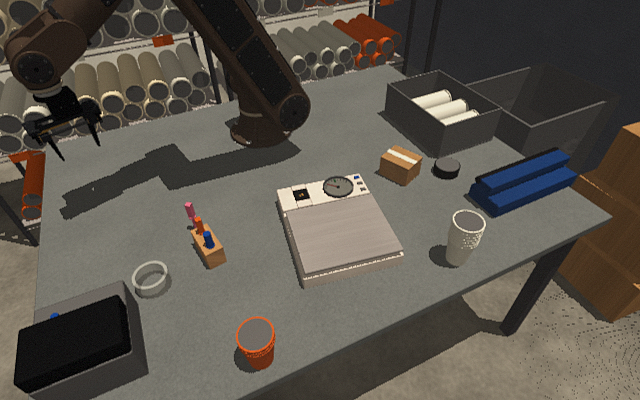

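View pics/c1.png

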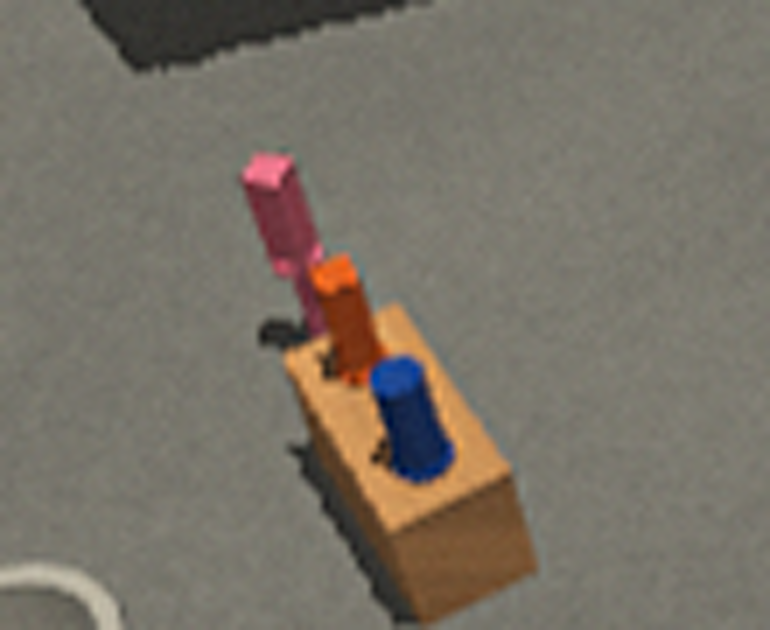

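View pics/c2.png

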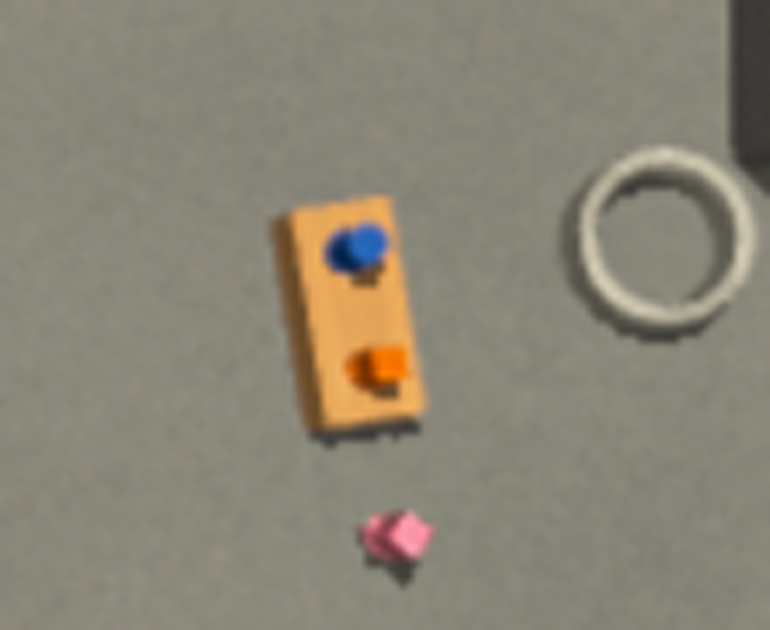

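View pics/c3.png

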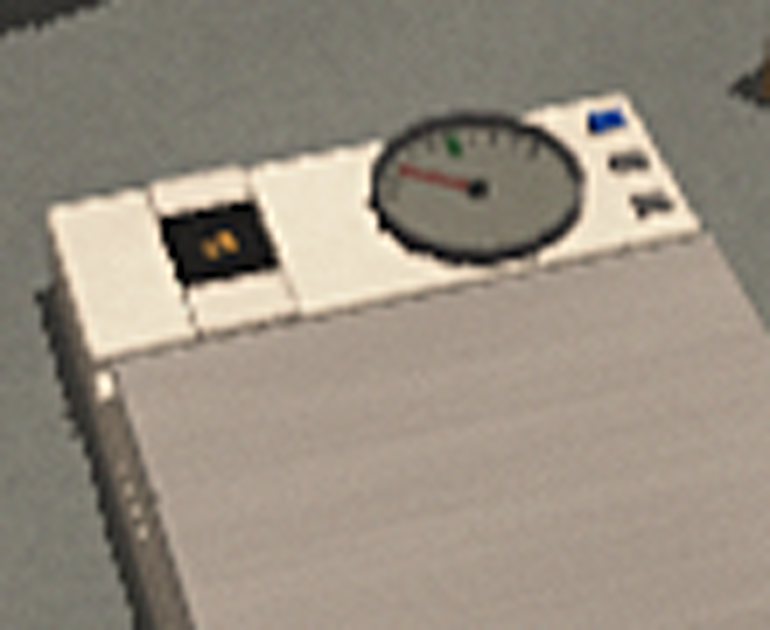

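View pics/c4.png

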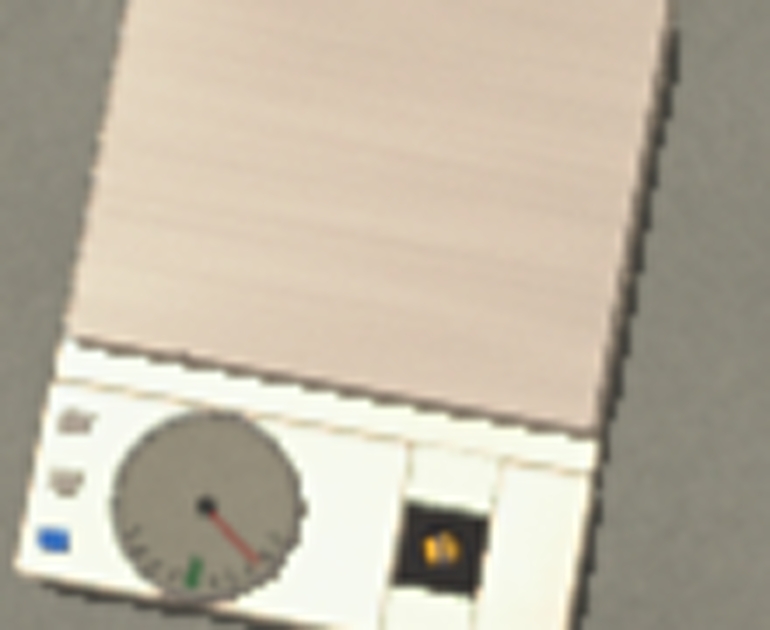

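Two lookalikes have a square handle: the orange one in the stand (top px ~(425,212), scene ~(198,219)) and a pink one outside it (top ~(428,236), scene ~(188,205)). The orange one in the stand matches the description, and the crops confirm it. The needle sits about 53° counter-clockwise of green. Next I'll take exact numbers.

```bash
python3 - <<'E'
from h import *
np.set_printoptions(precision=1,suppress=True)
import pickle
s=snap('scene','s1');t=snap('top','t1')
def full(x,y,x0,y0): return (x+.5)/7-.5+x0,(y+.5)/7-.5+y0
S1=lambda x,y:full(x,y,150,180);T1=lambda x,y:full(x,y,370,160);S2=lambda x,y:full(x,y,270,160);T2=lambda x,y:full(x,y,270,140)
def both(a,b,n):
    X=tri([ray(s,*a),ray(t,*b)]); print(n,X,'res',proj(s,X)-a,proj(t,X)-b); return X
both(S1(335,273),T1(388,362),'orange top')
both(S1(270,170),T1(410,536),'pink top')
both(S1(399,376),T1(369,242),'driver top')
both(S1(430,455),T1(340,250),'driver base')
both(S1(288,357),T1(425,411),'stand c1');both(S1(513,468),T1(293,212),'stand c3')
both(S1(395,303),T1(322,425),'stand c2');both(S1(393,530),T1(390,198),'stand c4')
both(S2(219,243),T2(441,548),'brass');both(S2(478,189),T2(207,505),'hub')
c=[at_z(t,*T1(*q),62)[:2] for q in((425,411),(322,425),(293,212),(390,198))]; c=np.array(c);print(c,c.mean(0))
d=(c[2]-c[1])+(c[3]-c[0]);print('stand yaw',np.degrees(np.arctan2(d[1],d[0])))
# black block centroid in top/scene
for p,n,(x0,y0) in((t,'top',(320,205)),(s,'scene',(288,184))):
    im=p['color'].astype(float);sub=im[y0:y0+25,x0:x0+25]
    v=sub.min(2); lo=np.percentile(v,5);
    big=cv2.resize(p['color'][y0:y0+25,x0:x0+25],None,fx=24,fy=24,interpolation=cv2.INTER_CUBIC); cv2.imwrite(f'pics/blk_{n}.png',big[:,:,::-1])
pickle.dump({k:(dict(p)) for k,p in(('s',s),('t',t))},open('p0.pkl','wb'))
a=np.array([at_z(t,*T2(*q),z)[:2] for q,z in(((130,0),70),((65,340),70),((670,30),70),((597,430),70),((15,570),54),((335,630),54),((207,505),62),((193,572),62),((258,562),62))])
ang=lambda v:np.degrees(np.arctan2(v[1],v[0]))
print('scale yaw',ang(a[0]-a[1]),ang(a[2]-a[3]),ang(a[4]-a[5])-90,'green',ang(a[7]-a[6]),'needle',ang(a[8]-a[6]))
E
```

```text
orange top [ 509.1 -350.8  115.7] res [-0.2  0. ] [-0.1 -0. ]
pink top [ 425.2 -362.2  104.1] res [-0.5  0. ] [-0.4 -0.1]
driver top [ 568.3 -342.3  110.7] res [-0.5  0. ] [-0.4 -0.1]
driver base [ 568.4 -339.1   63.6] res [ 0. -0.] [0. 0.]
stand c1 [ 488.1 -379.6   60.8] res [-0.7  0. ] [-0.6 -0.1]
stand c3 [ 588.  -313.7   62.9] res [-0.7  0.1] [-0.6 -0.1]
stand c2 [ 480.2 -330.6   61.8] res [ 0.4 -0. ] [0.3 0.1]
stand c4 [ 595.6 -362.9   61.1] res [-0.8  0.1] [-0.6 -0.1]
brass [487.5 -37.5  57.1] res [-0.2  0. ] [-0.2 -0.1]
hub [508.5  80.7  58. ] res [-0.3  0. ] [-0.3 -0.1]
[[ 487.7 -381.2]
 [ 480.4 -329.4]
 [ 587.7 -315.8]
 [ 595.1 -364.9]] [ 537.7 -347.8]
stand yaw 7.944547903776319
scale yaw -9.917695404784153 -10.22914719344682 -10.237258315046446 green 168.85261838159485 needle -137.69804172712122
```

View pics/blk_top.png

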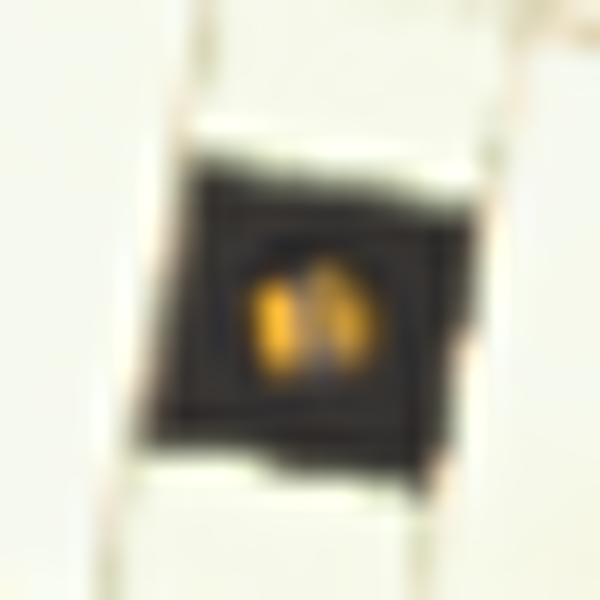

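View pics/blk_scene.png

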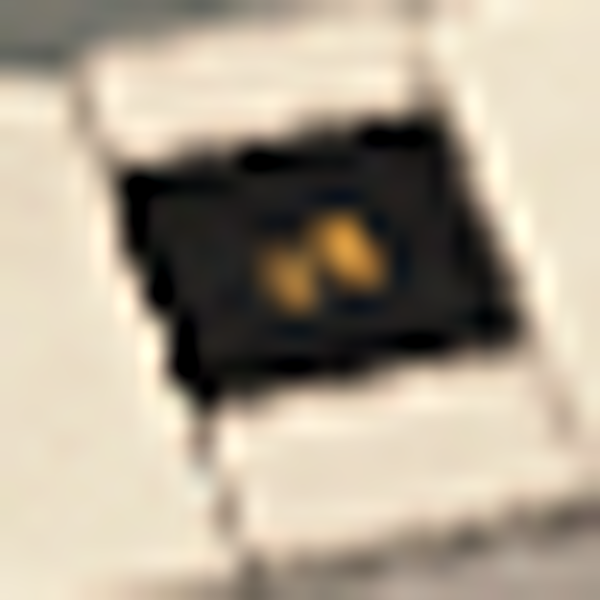

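carry_out([
  [0.032,0.0245,0,0,0,-0.93],
  [0.032,0.0245,0,0,0,-0.93],
  [0.032,0.0245,0,0,0,-0.93],
  [0.032,0.0245,0,0,0,-0.93],
  [0.032,0.0245,0,0,0,-0.93],
  [0.032,0.0245,0,0,0,-0.93],
  [0.032,0.0245,0,0,0,-0.93],
  [0.032,0.0245,0,0,0,-0.93],
  [0.032,0.0245,0,0,0,-0.93],
  [0.0305,0.024,0,0,0,-0.93],
  [0,0,0,0,0,0],
  [0,0,0,0,0,0],
], fingers=0.55)

```text
t: 2.2
eef_pos: [508.8, -350.4, 214.5]
tcp_rot: [3.142, 0.0, 0.148]
ft_force: [-0.0, -0.5, 0.9]
opening: 0.551
```

```bash
python3 - <<'E'
from h import *
np.set_printoptions(precision=1,suppress=True)
import pickle
st=env.state();print(st['eef_pos'],np.degrees(st['tcp_rot']),st['opening'],st['joints'])
s=snap('scene','s2')
P=pickle.load(open('p0.pkl','rb'));t=P['t'];s0=P['s']
print('block', at_z(t,332.44,217.94,60))
f=lambda q:((q[0]+.5)/24-.5,(q[1]+.5)/24-.5)
for p,(x0,y0),cs in((t,(320,205),((195,155),(475,205),(425,490),(145,440))),(s0,(288,184),((120,168),(440,120),(525,335),(205,408)))):
    X=np.array([at_z(p,f(c)[0]+x0,f(c)[1]+y0,60)[:2] for c in cs]);print('blk corners',X,X.mean(0))
for p,(x0,y0),a,b in((t,(320,205),(300,280),(322,370)),(s0,(288,184),(290,235),(332,300))):
    A,B=[at_z(p,f(c)[0]+x0,f(c)[1]+y0,52) for c in(a,b)];d=A-B;print('slot',(A+B)/2,np.degrees(np.arctan2(d[1],d[0]))%180)
im=s['color'][150:270,130:290,::-1];cv2.imwrite('pics/s2c.png',cv2.resize(im,None,fx=5,fy=5,interpolation=cv2.INTER_CUBIC))
E
```

```text
[ 508.8 -350.4  214.5] [180.    0.    8.5] 0.5507952911988502 [-0.7  0.5  1.6 -0.   1.1  0.7]
block [486.8 -37.5  60. ]
blk corners [[511.2 -20.5]
 [504.1 -61.6]
 [462.4 -54.5]
 [469.4 -13.5]] [486.8 -37.5]
blk corners [[462.9 -54.3]
 [473.3 -13.2]
 [515.9 -20.6]
 [509.8 -62.5]] [490.4 -37.6]
slot [486.7 -37.8  52. ] 14.044691274535943
slot [483.6 -36.7  52. ] 179.20336000778025
```

View pics/s2c.png

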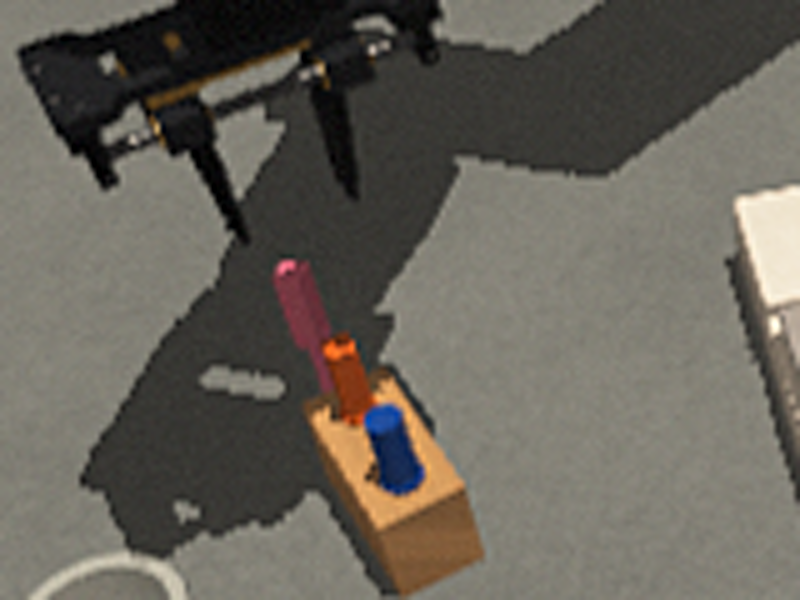

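The jaws straddle the orange tool across the stand; driver and pink tool are clear of them. Going down and gripping.

carry_out([
  [0,0,-0.025,0,0,0],
  [0,0,-0.03,0,0,0],
  [0,0,-0.03,0,0,0],
  [0,0,-0.025,0,0,0],
  [0,0,-0.018,0,0,0],
  [0,0,-0.01,0,0,0],
  [0,0,0,0,0,0],
  [0,0,0,0,0,0],
])

```text
t: 3.05
eef_pos: [508.4, -351.7, 77.4]
tcp_rot: [3.141, -0.001, 0.146]
ft_force: [-0.3, 0.8, 0.1]
opening: 0.55
```

carry_out([
  [0,0,0,0,0,0],
  [0,0,0,0,0,0],
  [0,0,0,0,0,0],
  [0,0,0,0,0,0],
  [0,0,0,0,0,0],
  [0,0,0,0,0,0],
  [0,0,0,0,0,0],
], fingers=0)

```text
t: 3.75
eef_pos: [508.5, -350.9, 76.8]
tcp_rot: [3.141, -0.0, 0.147]
ft_force: [-0.3, 0.0, 1.5]
opening: 0.165
```

carry_out([
  [0,0,0.01,0,0,0],
  [0,0,0.02,0,0,0],
  [0,0,0.025,0,0,0],
  [0,0,0.025,0,0,0],
  [0,0,0.02,0,0,0],
  [0,0,0.01,0,0,0],
  [0,0,0,0,0,0],
  [0,0,0,0,0,0],
  [0,0,0,0,0,0],
])

```text
t: 4.65
eef_pos: [508.1, -350.7, 185.5]
tcp_rot: [-3.14, 0.001, 0.146]
ft_force: [0.0, -0.3, -0.6]
opening: 0.167
```

```bash
python3 - <<'E'
from h import *
st=env.state();print(st['eef_pos'],st['ft_force'],st['opening'])
s=snap('scene','s3');t=snap('top','t3')
for p,n,(x,y,w,h) in((s,'s3c',(160,150,100,75)),(t,'t3c',(370,160,100,75))):
    cv2.imwrite(f'pics/{n}.png',cv2.resize(p['color'][y:y+h,x:x+w,::-1],None,fx=8,fy=8,interpolation=cv2.INTER_CUBIC))
E
```

```text
[ 508.12717713 -350.68297296  185.51356893] [ 0.00490273 -0.34162766 -0.63265486] 0.16731088135430217
```

View pics/s3c.png

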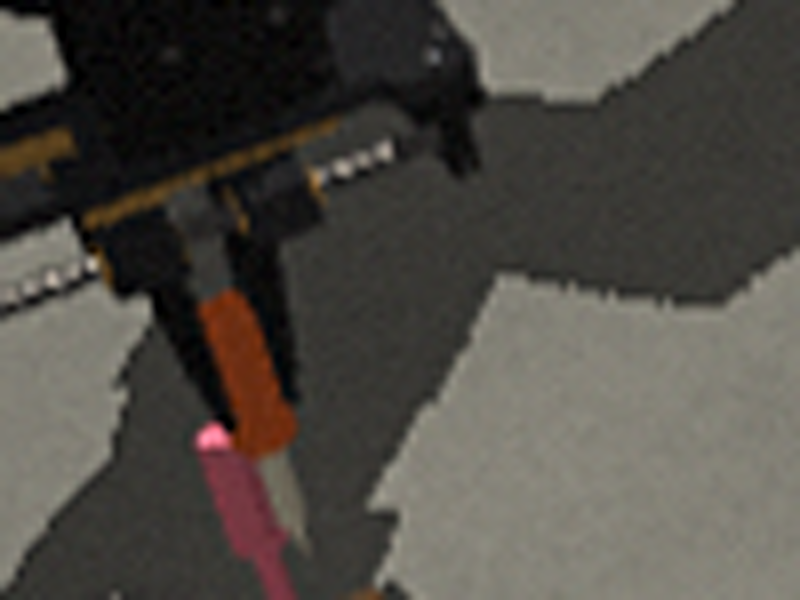

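View pics/t3c.png

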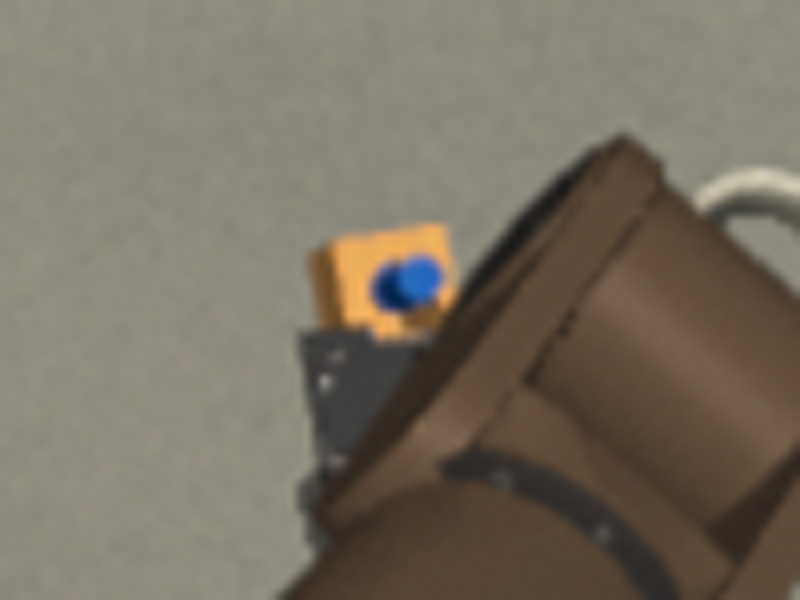

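Scene view shows the blade edge-on (narrow) from +x at crop (300,540), so its width lies along the stand's x, about 8° in the world and close to the slot's direction. Moving over the well.

carry_out([
  [-0.001,0.015,0,0,0,0],
  [-0.002,0.03,0,0,0,0],
  [-0.002,0.035,0,0,0,0],
  [-0.002,0.035,0,0,0,0],
  [-0.0025,0.035,0,0,0,0],
  [-0.0025,0.035,0,0,0,0],
  [-0.0025,0.035,0,0,0,0],
  [-0.0025,0.035,0,0,0,0],
  [-0.0015,0.03,-0.01,0,0,0],
  [-0.0015,0.02,-0.015,0,0,0],
  [0,0.008,-0.01,0,0,0],
  [0,0,-0.008,0,0,0],
])

```text
t: 5.95
eef_pos: [488.1, -37.0, 143.0]
tcp_rot: [-3.141, 0.001, 0.148]
ft_force: [1.1, 0.1, -0.0]
opening: 0.165
```

carry_out([
  [0,0,0,0,0,0],
  [0,0,0,0,0,0],
  [0,0,0,0,0,0],
])

```text
t: 6.25
eef_pos: [488.7, -38.7, 144.0]
tcp_rot: [3.141, -0.001, 0.145]
ft_force: [0.2, 0.4, -0.7]
opening: 0.167
```

```bash
python3 - <<'E'
from h import *
np.set_printoptions(precision=2,suppress=True)
st=env.state();print(st['eef_pos'],np.degrees(st['tcp_rot']),st['ft_force'],st['joints'])
s=snap('scene','s4')
tip=st['eef_pos']-[0,0,66.8]
print('pred tip px',proj(s,tip),'crop',(proj(s,tip)-[265,155]+.5)*10, 'well pt below, crop',(proj(s,[488,-37.6,60])-[265,155]+.5)*10)
cv2.imwrite('pics/s4c.png',cv2.resize(s['color'][155:215,265:345,::-1],None,fx=10,fy=10,interpolation=cv2.INTER_CUBIC))
E
```

```text
[488.73 -38.73 143.99] [179.98  -0.03   8.33] [ 0.2   0.37 -0.73] [-0.21  0.4   1.96 -0.    0.78  1.21]
pred tip px [300.12 189.83] crop [356.19 353.27] well pt below, crop [361.46 392.14]
```

View pics/s4c.png

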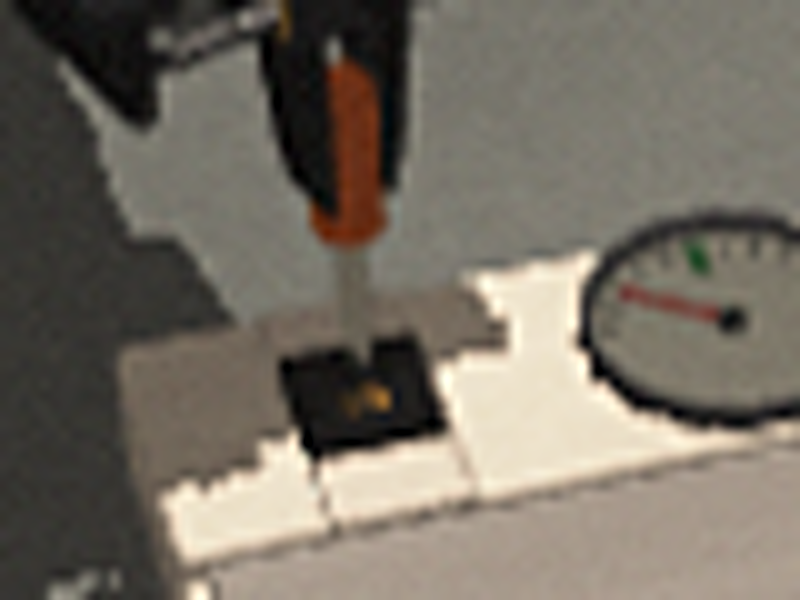

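carry_out([
  [-0.0005,0.0005,-0.006,0,0,0],
  [0,0,-0.005,0,0,0],
  [0,0,-0.002,0,0,0],
  [0,0,0,0,0,0],
  [0,0,0,0,0,0],
])

```text
t: 6.8
eef_pos: [488.0, -37.4, 130.6]
tcp_rot: [3.142, 0.0, 0.147]
ft_force: [0.5, 0.7, -0.1]
opening: 0.166
```

carry_out([
  [0,0,-0.001,0,0,0],
  [0,0,-0.001,0,0,0],
  [0,0,-0.001,0,0,0],
  [0,0,0,0,0,0],
])

```text
t: 7.2
eef_pos: [487.9, -37.4, 127.5]
tcp_rot: [3.142, 0.0, 0.146]
ft_force: [0.1, -0.2, -0.0]
opening: 0.169
```

```bash
python3 - <<'E'
from h import *
s=snap('scene','s5')
cv2.imwrite('pics/s5c.png',cv2.resize(s['color'][165:210,275:335,::-1],None,fx=13,fy=13,interpolation=cv2.INTER_CUBIC))
print(env.state()['eef_pos'],env.state()['ft_force'])
E
```

```text
[487.94161497 -37.42531268 127.61667119] [-0.23831064  0.04205506 -0.64067793]
```

View pics/s5c.png

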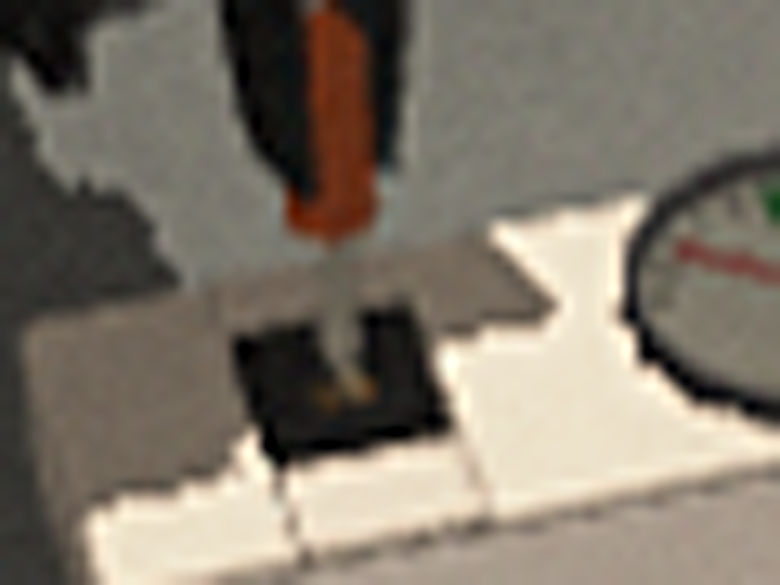

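carry_out([
  [0,0,-0.001,0,0,0],
  [0,0,0,0,0,0],
])

```text
t: 7.45
eef_pos: [487.9, -37.4, 126.6]
tcp_rot: [3.142, 0.0, 0.146]
ft_force: [-0.1, 0.7, -0.1]
opening: 0.17
```

carry_out([
  [0,0,-0.001,0,0,0],
  [0,0,0,0,0,0],
])

```text
t: 7.65
eef_pos: [487.9, -37.4, 125.6]
tcp_rot: [3.142, 0.0, 0.146]
ft_force: [-0.9, -0.1, 0.5]
opening: 0.168
```

carry_out([
  [0,0,-0.001,0,0,0],
  [0,0,0,0,0,0],
])

```text
t: 7.85
eef_pos: [487.9, -37.4, 124.6]
tcp_rot: [3.142, 0.0, 0.146]
ft_force: [0.6, 0.7, -1.2]
opening: 0.167
```

carry_out([
  [0,0,-0.001,0,0,0],
  [0,0,0,0,0,0],
])

```text
t: 8.05
eef_pos: [487.9, -37.4, 123.6]
tcp_rot: [3.142, 0.0, 0.146]
ft_force: [-0.4, -1.2, -0.4]
opening: 0.165
```

carry_out([
  [0,0,-0.001,0,0,0],
  [0,0,0,0,0,0],
])

```text
t: 8.25
eef_pos: [487.9, -37.4, 122.6]
tcp_rot: [3.142, 0.0, 0.146]
ft_force: [-0.3, -0.6, 0.2]
opening: 0.172
```

carry_out([
  [0,0,-0.001,0,0,0],
  [0,0,0,0,0,0],
])

```text
t: 8.45
eef_pos: [488.0, -37.4, 121.6]
tcp_rot: [3.142, 0.0, 0.146]
ft_force: [-0.3, -0.5, 0.0]
opening: 0.169
```

carry_out([
  [0,0,-0.001,0,0,0],
  [0,0,0,0,0,0],
])

```text
t: 8.65
eef_pos: [487.9, -37.4, 120.6]
tcp_rot: [-3.142, 0.0, 0.146]
ft_force: [0.6, 0.0, -0.8]
opening: 0.161
```

carry_out([
  [0,0,-0.001,0,0,0],
  [0,0,0,0,0,0],
])

```text
t: 8.85
eef_pos: [487.9, -37.4, 119.5]
tcp_rot: [3.142, 0.0, 0.147]
ft_force: [-0.5, 0.4, -0.5]
opening: 0.165
```

carry_out([
  [0,0,-0.001,0,0,0],
  [0,0,0,0,0,0],
])

```text
t: 9.05
eef_pos: [487.9, -37.4, 118.6]
tcp_rot: [3.142, 0.0, 0.146]
ft_force: [-0.0, 0.6, -0.2]
opening: 0.164
```

carry_out([
  [0,0,-0.001,0,0,0],
  [0,0,0,0,0,0],
])

```text
t: 9.25
eef_pos: [487.9, -37.4, 117.6]
tcp_rot: [3.142, 0.0, 0.146]
ft_force: [-0.2, 0.4, 0.7]
opening: 0.169
```

carry_out([
  [0,0,-0.001,0,0,0],
  [0,0,0,0,0,0],
])

```text
t: 9.45
eef_pos: [488.0, -37.4, 116.7]
tcp_rot: [3.141, -0.0, 0.146]
ft_force: [0.7, 1.8, 2.0]
opening: 0.165
```

carry_out([
  [0,0,0,0,0,0],
  [0,0,0,0,0,0],
])

```text
t: 9.65
eef_pos: [488.0, -37.4, 116.7]
tcp_rot: [3.141, -0.0, 0.146]
ft_force: [-0.6, 1.2, 2.0]
opening: 0.165
```

carry_out([
  [0,0,-0.001,0,0,0],
  [0,0,0,0,0,0],
])

```text
t: 9.85
eef_pos: [488.0, -37.5, 115.7]
tcp_rot: [3.141, -0.0, 0.146]
ft_force: [0.6, 1.3, 4.0]
opening: 0.169
```

```bash
python3 - <<'E'
from h import *
s=snap('scene','s6')
cv2.imwrite('pics/s6c.png',cv2.resize(s['color'][165:210,275:335,::-1],None,fx=13,fy=13,interpolation=cv2.INTER_CUBIC))
print(env.state()['eef_pos'],env.state()['ft_force'],env.state()['moment'])
E
```

```text
[488.04039049 -37.4672512  115.69620118] [-0.63725728  0.00652156  3.45689318] [ 0.32140812  0.02917936 -0.01201114]
```

View pics/s6c.png

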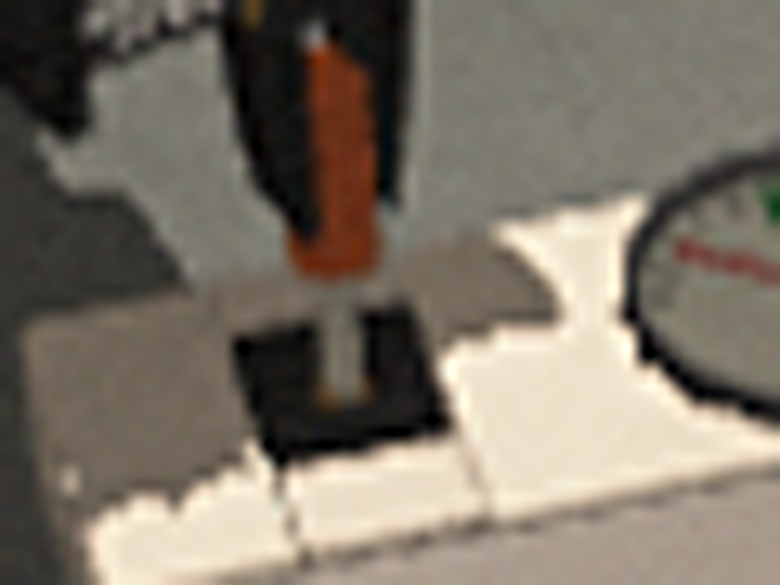

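carry_out([
  [0,0,0.0004,0,0,2],
  [0,0,0,0,0,2],
  [0,0,0,0,0,2],
  [0,0,0,0,0,2],
  [0,0,0,0,0,0],
])

```text
t: 10.4
eef_pos: [488.0, -37.5, 116.1]
tcp_rot: [3.141, -0.0, 0.287]
ft_force: [-0.6, 0.5, 2.8]
opening: 0.164
```

carry_out([
  [0,0,0,0,0,-4],
  [0,0,0,0,0,-4],
  [0,0,0,0,0,-4],
  [0,0,0,0,0,-4],
  [0,0,0,0,0,0],
])

```text
t: 10.9
eef_pos: [488.1, -37.2, 116.1]
tcp_rot: [-3.141, -0.0, 0.005]
ft_force: [0.1, 3.8, 2.2]
opening: 0.163
```

carry_out([
  [0,0.0007,0,0,0,1],
  [0,0.0008,0,0,0,1],
  [0,0,0,0,0,1],
  [0,0,0,0,0,0],
])

```text
t: 11.3
eef_pos: [488.1, -36.1, 116.1]
tcp_rot: [3.141, -0.0, 0.061]
ft_force: [-0.2, -1.1, 2.0]
opening: 0.165
```

```bash
python3 - <<'E'
from h import *
t=snap('top','t7');s=snap('scene','s7')
st=env.state();print(st['eef_pos'],st['tcp_rot'],st['ft_force'],st['moment'])
cv2.imwrite('pics/t7c.png',np.hstack([cv2.resize(p['color'][y:y+50,x:x+40,::-1],None,fx=10,fy=10,interpolation=cv2.INTER_CUBIC) for p,x,y in((t,315,185),(s,290,165))]))
E
```

```text
[488.01195869 -36.0581568  116.07159697] [ 3.14135093e+00 -9.80808331e-05  5.93805287e-02] [-0.32414614 -1.06299013  2.42835   ] [-0.24106238 -0.0560434  -0.02151718]
```

View pics/t7c.png

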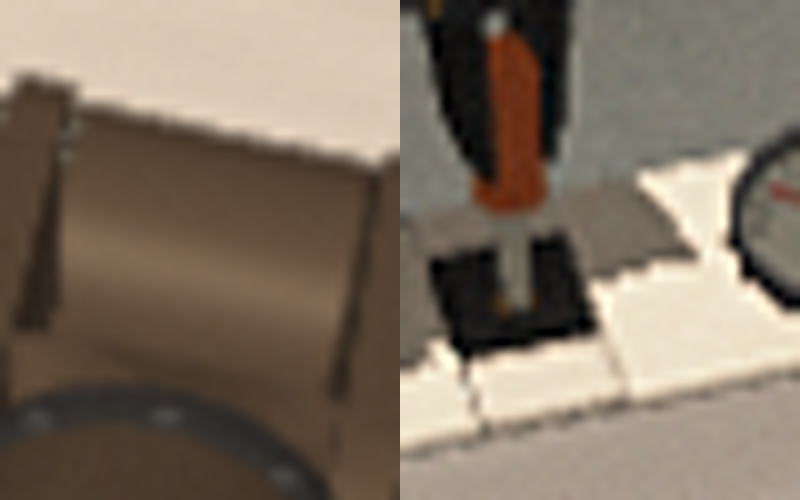

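carry_out([
  [0,-0.0004,0,0,0,1],
  [0,-0.0003,0,0,0,1],
  [0,0,0,0,0,0],
])

```text
t: 11.7
eef_pos: [487.9, -36.6, 116.0]
tcp_rot: [-3.141, 0.0, 0.095]
ft_force: [0.2, 0.1, 2.0]
opening: 0.165
```

carry_out([
  [0,-0.0008,0,0,0,0],
  [0,0,0,0,0,0],
])

```text
t: 11.9
eef_pos: [487.9, -37.4, 116.0]
tcp_rot: [-3.141, 0.0, 0.094]
ft_force: [-0.1, 1.6, 2.8]
opening: 0.168
```

carry_out([
  [0,-0.0008,0,0,0,0],
  [0,0,0,0,0,0],
])

```text
t: 12.1
eef_pos: [487.8, -37.9, 116.0]
tcp_rot: [-3.141, 0.0, 0.094]
ft_force: [0.5, 5.1, 2.2]
opening: 0.167
```

carry_out([
  [0,-0.0008,0,0,0,0],
  [0,0,0,0,0,0],
])

```text
t: 12.3
eef_pos: [487.7, -38.3, 116.0]
tcp_rot: [-3.14, 0.001, 0.093]
ft_force: [-0.9, 8.1, 3.1]
opening: 0.162
```

There's a firm stop at y ≈ -37.5 and another near -36, about 2 mm of play at constant fz. So the blade is already in the slot, resting on its floor. I'll re-centre, lift slightly off the floor and turn clockwise.

carry_out([
  [0,0.0012,0,0,0,0],
  [0,0.0012,0.0006,0,0,0],
  [0,0,0.0006,0,0,0],
  [0,0,0,0,0,0],
])

```text
t: 12.7
eef_pos: [487.9, -36.8, 117.2]
tcp_rot: [3.141, 0.0, 0.094]
ft_force: [-0.8, -0.2, -0.1]
opening: 0.167
```

carry_out([
  [0,0,0,0,0,-4],
  [0,0,0,0,0,-4],
  [0,0,0,0,0,-4],
  [0,0,0,0,0,-4],
  [0,0,0,0,0,-4],
  [0,0,0,0,0,0],
])

```text
t: 13.3
eef_pos: [488.0, -36.6, 117.2]
tcp_rot: [-3.142, 0.0, -0.256]
ft_force: [-0.0, 1.3, -0.8]
opening: 0.167
```

```bash
cat > n.py <<'E'
from h import *
import sys
s=snap('scene','n'+sys.argv[1])
st=env.state();print(st['eef_pos'],np.degrees(st['tcp_rot']),st['ft_force'],st['moment'],st['joints'])
cv2.imwrite(f'pics/n{sys.argv[1]}c.png',cv2.resize(s['color'][165:210,285:365,::-1],None,fx=10,fy=10,interpolation=cv2.INTER_CUBIC))
E
python3 n.py 1
```

```text
[487.97746266 -36.5993005  117.16442016] [-1.79997415e+02  5.96544062e-03 -1.45295235e+01] [0.68107027 1.3647556  0.12383931] [ 0.42501538 -0.14116128  0.00247967] [-2.09969071e-01  4.37780826e-01  1.99105582e+00  7.58631449e-05
  7.12858062e-01  1.61435789e+00]
```

View pics/n1c.png

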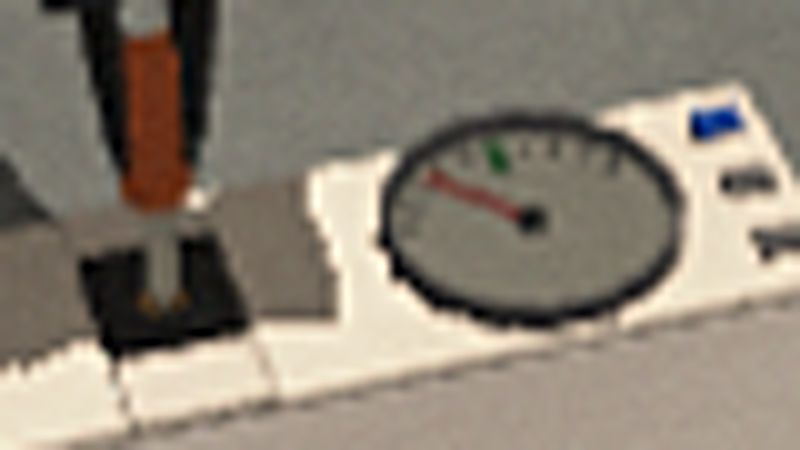

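```bash
cat >> n.py <<'E'
if len(sys.argv)>2:
    q=[float(x) for x in sys.argv[2:]]
    P=[at_z(s,(q[i]+.5)/10-.5+285,(q[i+1]+.5)/10-.5+165,62) for i in(0,2,4)]
    a=[np.degrees(np.arctan2(*(P[i]-P[0])[[1,0]])) for i in(1,2)];print('needle',a[0]%360,'green',a[1]%360,'diff',(a[0]-a[1]+180)%360-180)
E
python3 n.py 2 530 220 432 176 496 156
```

```text
[487.97187237 -36.61650824 117.17516221] [-1.79997940e+02  6.48115634e-03 -1.45004853e+01] [ 0.07451879  2.51585209 -0.70220625] [ 0.42193729 -0.1453876   0.01124034] [-2.10001238e-01  4.37761846e-01  1.99104930e+00  6.23748349e-05
  7.12892969e-01  1.61382912e+00]
needle 208.4020868311703 green 171.48495654066897 diff 36.91713029050129
```

carry_out([
  [0,0,0,0,0,-4],
  [0,0,0,0,0,-4],
  [0,0,0,0,0,-4],
  [0,0,0,0,0,-4],
  [0,0,0,0,0,-4],
  [0,0,0,0,0,-4],
  [0,0,0,0,0,-4],
  [0,0,0,0,0,-4],
  [0,0,0,0,0,0],
])

```text
t: 14.3
eef_pos: [488.0, -36.6, 117.2]
tcp_rot: [-3.142, -0.0, -0.813]
ft_force: [1.3, 2.2, -0.9]
opening: 0.168
```

```bash
python3 n.py 3
```

```text
[488.04164251 -36.64827621 117.21013733] [-1.79997415e+02 -3.23347039e-03 -4.64588211e+01] [ 0.59639581  1.41301775 -0.76103617] [ 0.4846102  -0.29538626  0.00277847] [-2.10015418e-01  4.37732378e-01  1.99096172e+00  8.11012433e-06
  7.12826506e-01  2.17163417e+00]
```

View pics/n3c.png

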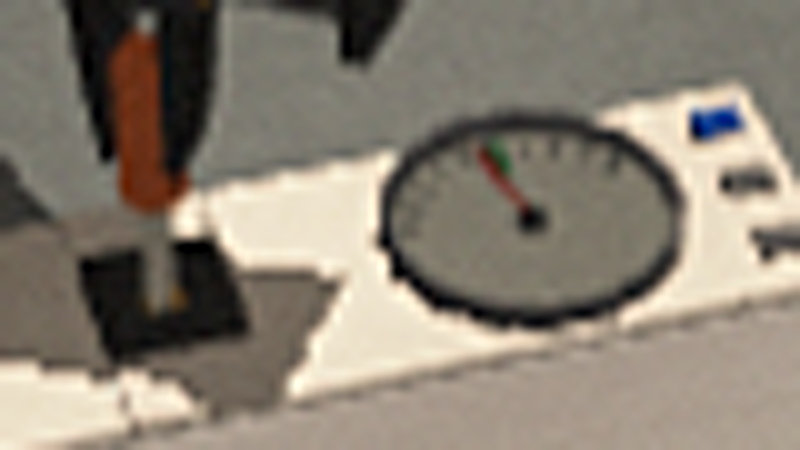

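```bash
python3 n.py 4 530 220 485 152 500 155
python3 - <<'E'
import cv2
im=cv2.imread('pics/n4.png');cv2.imwrite('pics/n4d.png',cv2.resize(im[172:195,325:350],None,fx=24,fy=24,interpolation=cv2.INTER_CUBIC))
E
```

```text
[488.04720339 -36.6699907  117.23775155] [-1.79997429e+02 -4.81437279e-03 -4.64440797e+01] [ 1.05087234  2.32603788 -1.2781975 ] [ 0.49821953 -0.29639379  0.04625344] [-2.10047980e-01  4.37689643e-01  1.99093255e+00 -1.59979244e-05
  7.12875780e-01  2.17136255e+00]
needle 175.79591651916536 green 169.08611327488563 diff 6.709803244279726
```

View pics/n4d.png

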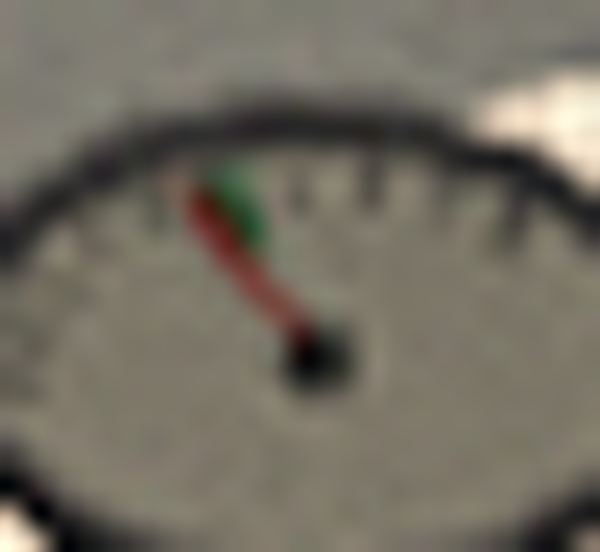

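carry_out([
  [0,0,0,0,0,-3],
  [0,0,0,0,0,-3],
  [0,0,0,0,0,0],
  [0,0,0,0,0,0],
  [0,0,0,0,0,0],
])

```text
t: 14.9
eef_pos: [488.0, -36.7, 117.2]
tcp_rot: [3.142, -0.0, -0.916]
ft_force: [1.7, 1.5, -1.9]
opening: 0.168
```

```bash
python3 n.py 5 
python3 - <<'E'
import cv2
im=cv2.imread('pics/n5.png');cv2.imwrite('pics/n5d.png',cv2.resize(im[172:195,325:350],None,fx=24,fy=24,interpolation=cv2.INTER_CUBIC))
E
```

```text
[487.99668021 -36.64287482 117.24272669] [ 1.79996969e+02 -1.42403085e-03 -5.25204823e+01] [ 1.63821598  1.58956846 -1.47744616] [ 0.54147689 -0.38201424  0.01857251] [-2.09989279e-01  4.37657676e-01  1.99097711e+00 -8.61764413e-05
  7.12973315e-01  2.27752758e+00]
```

View pics/n5d.png

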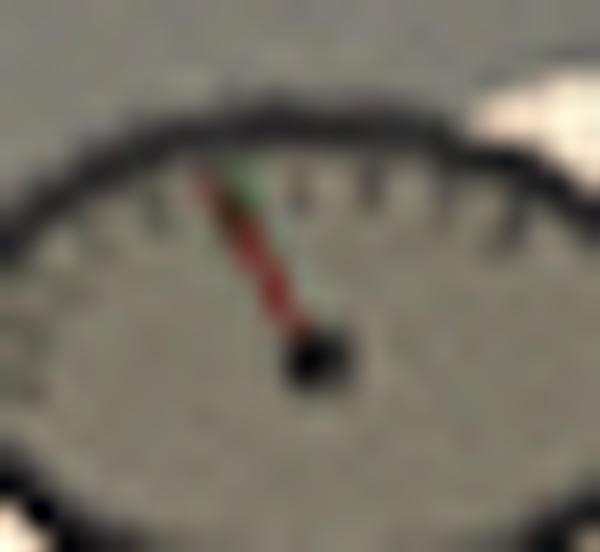

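```bash
python3 - <<'E'
from h import *
s=env.read_camera('scene');im=s['color'].astype(float)
h=at_z(s,337.73,186.6,62)
big=cv2.resize(s['color'],None,fx=8,fy=8,interpolation=cv2.INTER_CUBIC).astype(float)
for r in(16,20,24,28,32,36,40):
    row=[]
    for a in range(146,200,3):
        q=proj(s,h+r*np.array([np.cos(np.radians(a)),np.sin(np.radians(a)),0])); u,v=((q+.5)*8-.5).round().astype(int)
        c=big[v,u]; row.append(f'{int(c[0]-c[1]):4d}')
    print(r,' '.join(row))
print('   ',' '.join(f'{a:4d}' for a in range(146,200,3)))
E
```

```text
16    2    3    1   -1    1    9   23   38   53   58   53   40   24   10    7    2    1    2
20    4    3    1   -2    0    5   17   32   44   47   42   36   20   11    5    1    1    2
24    6    5    5    5    3   -2   -3   15   39   57   49   28   10    4    3    3    4    5
28    6    6    6    6    2   -6   -3   20   41   43   29   14    4    2    2    6    8    7
32    7    5    4    4    6    8    4    2   12   19   19   12    4    1    2    5    6    7
36    6    7    7    4    6    6   -6  -13   -3   19   28   24   11    2    1    4    5    6
40    8    9    8    4    6    3   -8  -12   -2   17   24   13    6    0    2    6    5    4
     146  149  152  155  158  161  164  167  170  173  176  179  182  185  188  191  194  197
```

carry_out([
  [0,0,0,0,0,-1.7],
  [0,0,0,0,0,-1.8],
  [0,0,0,0,0,0],
  [0,0,0,0,0,0],
])

```text
t: 15.4
eef_pos: [488.0, -36.7, 117.3]
tcp_rot: [3.142, -0.0, -0.979]
ft_force: [0.8, 1.5, -1.2]
opening: 0.165
```

```bash
python3 - <<'E'
from h import *
s=env.read_camera('scene');st=env.state();print(st['eef_pos'],st['ft_force'],st['moment'],st['joints'][5])
h=at_z(s,337.73,186.6,62)
big=cv2.resize(s['color'],None,fx=8,fy=8,interpolation=cv2.INTER_CUBIC).astype(float)
cv2.imwrite('pics/n6d.png',cv2.resize(s['color'][172:195,325:350,::-1],None,fx=24,fy=24,interpolation=cv2.INTER_CUBIC))
for r in(16,20,24,28,32,36,40):
    row=[]
    for a in range(146,200,3):
        q=proj(s,h+r*np.array([np.cos(np.radians(a)),np.sin(np.radians(a)),0])); u,v=((q+.5)*8-.5).round().astype(int)
        c=big[v,u]; row.append(f'{int(c[0]-c[1]):4d}')
    print(r,' '.join(row))
print('   ',' '.join(f'{a:4d}' for a in range(146,200,3)))
E
```

```text
[487.97974415 -36.65170118 117.25375184] [ 1.7890873   1.70623938 -0.93944875] [ 0.53058206 -0.46742035 -0.0164606 ] 2.3396610910635203
16   -1    0    7   14   21   30   41   49   52   49   36   25   13    5    3    2    4    5
20    4    3    0   -3    1   15   44   62   60   39   22    9    1    2    3    3    4    5
24    7    5    1   -4    2   19   38   49   40   20    3   -4   -4   -2    2    6    6    5
28    7    6    4    3    4    4   17   43   49   16  -12  -20   -5    4    7    6    6    6
32    7    8    6    4   -1   -3   21   54   47    4  -17   -6    3    5    5    5    6    6
36    8    9    6    4    1    2   17   35   30    5   -8   -9    1    3    2    3    6    6
40    6    6    5    3    5    3    0   14   24    5   -5    4    4    2    3    5    6    5
     146  149  152  155  158  161  164  167  170  173  176  179  182  185  188  191  194  197
```

View pics/n6d.png

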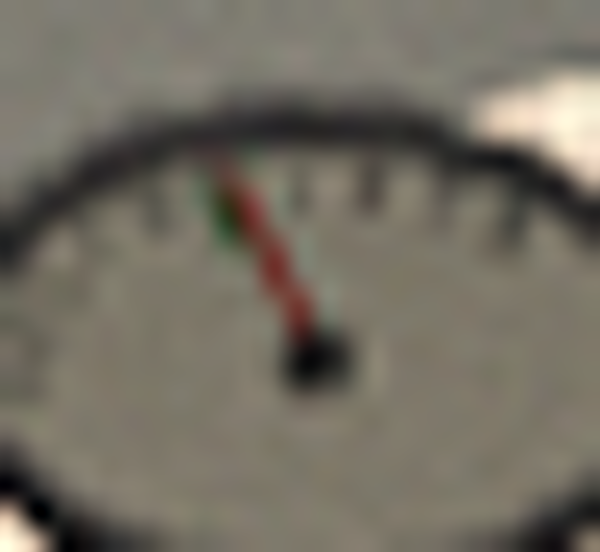

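```bash
python3 - <<'E'
from h import *
import pickle
s=pickle.load(open('p0.pkl','rb'))['s']; h=at_z(s,337.73,186.6,62)
for f in('n1','n3','n5'):
    big=cv2.resize(cv2.imread(f'pics/{f}.png')[:,:,::-1],None,fx=8,fy=8,interpolation=cv2.INTER_CUBIC).astype(float);print(f)
    for r in(24,28,32,36,40):
        row=[]
        for a in range(146,215,3):
            q=proj(s,h+r*np.array([np.cos(np.radians(a)),np.sin(np.radians(a)),0])); u,v=((q+.5)*8-.5).round().astype(int)
            c=big[v,u]; row.append(f'{int(c[0]-c[1]):4d}')
        print(r,' '.join(row))
print('   ',' '.join(f'{a:4d}' for a in range(146,215,3)))
E
```

```text
n1
24    5    5    7    8    7    5    2   -2   -6   -6   -5   -3   -1   -1    1    5    8   16   24   35   40   47   47
28    6    7    7    7    6    8   -1  -16  -26  -32  -28  -17   -1    6    6    6    6    8   13   19   33   41   41
32    8    7    6    6    8   12    1  -14  -34  -43  -30   -5    9    8    5    3    1    0    4   19   36   48   47
36   12    8    5    4    7    8   -1  -17  -32  -31  -16   -1    4    6    4    5    5    4    9   22   41   50   42
40    7    8    6    5    7    5   -3  -11  -15  -16   -7    2    6    4    4    6    5    0    4   21   31   26   18
n3
24    6    5    6    6    5    1   -4   -8  -12    2   30   50   52   40   22    8    5    3    4    5    6    6    6
28    7    7    7    7    7   10    0  -31  -40   -3   38   61   52   32   15    5    1    3    4    5    5    6    5
32    6    8    8    6    8   11   -3  -23  -30   -9   31   55   46   24    2    2    5    6    7    7    7    7    7
36    9    9    7    5    8    9   -2  -20  -33  -13   26   42   23    8    4    3    4    4    3    2    2    3    4
40   10    9    4    2    6    7    0  -13  -19   -6   14   18   13    2    3    6    4    4    5    6    6    6    6
n5
24    4    6    5    4    4    0   -2   17   41   58   50   28    9    3    2    3    3    4    4    5    4    5    5
28    5    6    6    5    1   -5   -2   21   41   42   26   11    4    2    2    5    6    5    3    4    5    7    7
32    8    8    6    6    6    5    2   -1   11   18   19   13    6    3    3    5    5    5    4    5    7    9    8
36    7    7    6    5    7    4   -9  -14    0   19   25   20   10    4    3    2    2    4    6    6    7    5    4
40    5    6    6    6    6    1   -8  -11    0   16   20    8    4    3    2    2    5    7    3    2    3    5    5
     146  149  152  155  158  161  164  167  170  173  176  179  182  185  188  191  194  197  200  203  206  209  212
```

The needle reads about -3° (-0.05 rad), inside the band, and green shows on the counter-clockwise side. I'll take the blade off the cheeks with about 10° of backlash, then lift out.

carry_out([
  [0,0,0,0,0,3],
  [0,0,0,0,0,4],
  [0,0,0,0,0,3],
  [0,0,0.002,0,0,0],
  [0,0,0.004,0,0,0],
  [0,0,0.01,0,0,0],
  [0,0,0.02,0,0,0],
  [0,0,0.025,0,0,0],
  [0,0,0.012,0,0,0],
  [0,0,0,0,0,0],
])

```text
t: 16.45
eef_pos: [488.6, -36.8, 192.4]
tcp_rot: [-3.14, -0.003, -0.805]
ft_force: [0.0, -0.6, -1.1]
opening: 0.167
```

```bash
python3 - <<'E'
from h import *
s=snap('scene','s8');st=env.state();print(st['eef_pos'],st['tcp_rot'],st['ft_force'])
h=at_z(s,337.73,186.6,62)
big=cv2.resize(s['color'],None,fx=8,fy=8,interpolation=cv2.INTER_CUBIC).astype(float)
for r in(16,20,24,28,32,36,40):
    row=[]
    for a in range(146,200,3):
        q=proj(s,h+r*np.array([np.cos(np.radians(a)),np.sin(np.radians(a)),0])); u,v=((q+.5)*8-.5).round().astype(int)
        c=big[v,u]; row.append(f'{int(c[0]-c[1]):4d}')
    print(r,' '.join(row))
print('   ',' '.join(f'{a:4d}' for a in range(146,200,3)))
cv2.imwrite('pics/s8c.png',cv2.resize(s['color'][150:210,275:355,::-1],None,fx=10,fy=10,interpolation=cv2.INTER_CUBIC))
E
```

```text
[488.13680844 -36.6824903  191.21871925] [-3.14063775e+00 -1.63412351e-03 -8.05177678e-01] [-0.50369252 -0.34400852 -0.85642974]
16    1    3    9   14   21   29   38   46   48   46   35   26   15    7    5    3    4    4
20    4    4    1   -2    3   16   42   59   57   39   22   11    4    4    5    5    5    5
24    7    5    1   -4    1   19   38   48   41   22    5   -1   -2    0    3    5    6    6
28    6    6    3    0    0    5   19   44   48   14  -13  -21   -6    3    4    4    6    6
32    5    6    5    5    1   -3   22   54   48    5  -17   -6    3    7    8    8    8    8
36    8    8    6    5    0    2   16   35   31    6   -8   -9    2    5    4    4    5    5
40    8    7    4    4    3    2   -2   13   23    5   -5    5    5    3    3    4    5    6
     146  149  152  155  158  161  164  167  170  173  176  179  182  185  188  191  194  197
```

View pics/s8c.png

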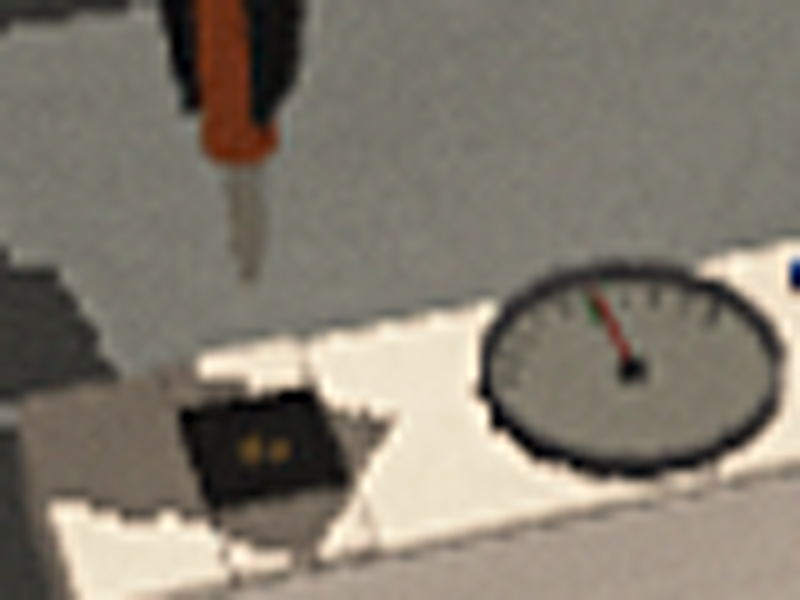

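Needle unchanged after withdrawal. Now back to the pose over the stand.

carry_out([
  [0.001,-0.014,0,0,0,4.5],
  [0.0015,-0.025,0,0,0,4.5],
  [0.002,-0.03,0,0,0,4.5],
  [0.002,-0.03,0,0,0,4.5],
  [0.002,-0.03,0,0,0,4.5],
  [0.002,-0.03,0,0,0,4.5],
  [0.002,-0.03,0,0,0,4.5],
  [0.002,-0.03,0,0,0,4.5],
  [0.002,-0.03,0,0,0,4.5],
  [0.002,-0.03,0,0,0,4.5],
  [0.001,-0.025,0,0,0,4.5],
  [0.0009,-0.01,0,0,0,5],
])

```text
t: 17.7
eef_pos: [507.8, -352.6, 188.9]
tcp_rot: [-3.141, 0.001, 0.148]
ft_force: [-0.4, 0.2, -0.1]
opening: 0.17
```

carry_out([
  [0,0,0,0,0,0],
  [0,0,0,0,0,0],
  [0,0,0,0,0,0],
])

```text
t: 18.0
eef_pos: [508.3, -349.8, 190.0]
tcp_rot: [-3.141, 0.0, 0.145]
ft_force: [1.1, -0.6, 0.3]
opening: 0.167
```

```bash
python3 - <<'E'
from h import *
t=snap('top','t9');s=snap('scene','s9');st=env.state();print(st['eef_pos'],np.degrees(st['tcp_rot']),st['ft_force'],st['joints'][5])
cv2.imwrite('pics/s9c.png',cv2.resize(s['color'][150:225,160:260,::-1],None,fx=8,fy=8,interpolation=cv2.INTER_CUBIC))
cv2.imwrite('pics/t9c.png',cv2.resize(t['color'][195:230,280:345,::-1],None,fx=12,fy=12,interpolation=cv2.INTER_CUBIC))
big=cv2.resize(t['color'],None,fx=8,fy=8,interpolation=cv2.INTER_CUBIC).astype(float)
h=at_z(t,(207.5)/7-.5+270,505.5/7-.5+140,62)
for r in(16,20,24,28,32,36,40):
    row=[]
    for a in range(146,200,3):
        q=proj(t,h+r*np.array([np.cos(np.radians(a)),np.sin(np.radians(a)),0])); u,v=((q+.5)*8-.5).round().astype(int)
        c=big[v,u]; row.append(f'{int(c[0]-c[1]):4d}')
    print(r,' '.join(row))
print('   ',' '.join(f'{a:4d}' for a in range(146,200,3)))
E
```

```text
[ 508.44275072 -349.86916351  190.28206824] [-1.79995532e+02  6.80352099e-03  8.36737458e+00] [ 0.02134568  0.25657567 -0.89867367] 0.7151123204207123
16    4    3    6   15   28   34   44   48   44   35   24   15   10    8    8    6    5    5
20    5    6    4    3    8   18   37   46   49   39   30   19   11    8    7    6    6    6
24    5    5    5    7   12   15   25   34   36   34   24   15    9    8    7    6    5    6
28    7    6    6    5    6   11   18   23   21   16   11    8    5    6    6    6    7    6
32    6    6    6    6    3    8   25   36   25    3   -2    2    4    7    7    7    7    7
36    6    6    6    5    2   -7   -4   15   18    0   -4    1    3    3    4    5    5    6
40    8    6    5    4    7   -2  -15  -21  -21  -16   -6    2    5    4    5    5    6    5
     146  149  152  155  158  161  164  167  170  173  176  179  182  185  188  191  194  197
```

View pics/t9c.png

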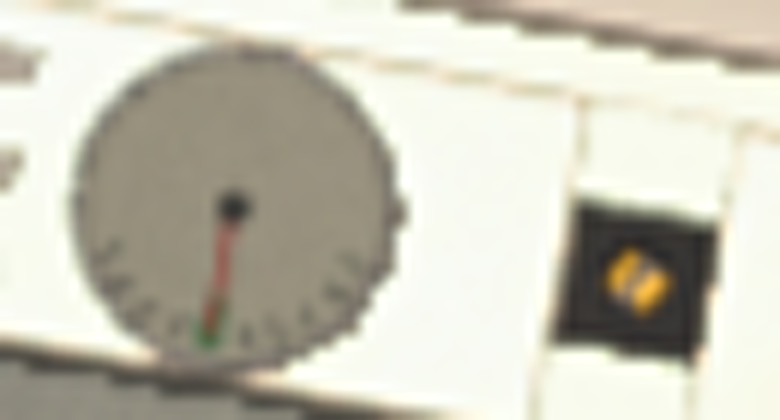

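View pics/s9c.png

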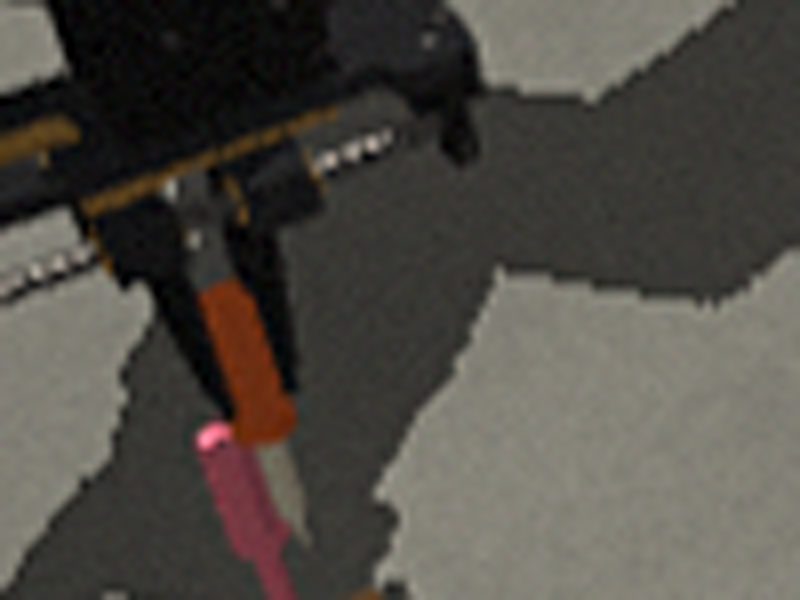

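From above, the needle (~168°) points into the middle of the green band (~169°). The tool still hangs straight in the grip, so I'll lower it into its hole.

carry_out([
  [0,-0.0005,-0.015,0,0,0],
  [0,-0.0005,-0.02,0,0,0],
  [0,0,-0.015,0,0,0],
  [0,0,-0.005,0,0,0],
  [0,0,-0.003,0,0,0],
  [0,0,-0.003,0,0,0],
  [0,0,0,0,0,0],
])

```text
t: 18.8
eef_pos: [508.5, -351.6, 129.6]
tcp_rot: [3.141, -0.0, 0.146]
ft_force: [-0.9, 0.2, -0.1]
opening: 0.166
```

carry_out([
  [0,0,-0.003,0,0,0],
  [0,0,-0.004,0,0,0],
  [0,0,0,0,0,0],
])

```text
t: 19.1
eef_pos: [508.2, -351.5, 121.8]
tcp_rot: [-3.141, 0.0, 0.146]
ft_force: [0.3, -0.3, -0.6]
opening: 0.168
```

Tip is about 6 mm into the hole with no load; lowering the rest of the way (to TCP ≈ 77.3).

carry_out([
  [0,0.0003,-0.006,0,0,0],
  [0,0.0003,-0.008,0,0,0],
  [0,0,-0.008,0,0,0],
  [0,0,-0.008,0,0,0],
  [0,0,-0.006,0,0,0],
  [0,0,-0.004,0,0,0],
  [0,0,-0.002,0,0,0],
  [0,0,0,0,0,0],
  [0,0,0,0,0,0],
])

```text
t: 20.0
eef_pos: [508.5, -351.1, 80.5]
tcp_rot: [3.141, -0.0, 0.146]
ft_force: [0.9, -0.2, 0.0]
opening: 0.166
```

carry_out([
  [0,0,-0.001,0,0,0],
  [0,0,-0.001,0,0,0],
  [0,0,0,0,0,0],
])

```text
t: 20.3
eef_pos: [508.3, -351.0, 78.2]
tcp_rot: [3.141, 0.0, 0.146]
ft_force: [-0.5, 0.2, -0.4]
opening: 0.166
```

carry_out([
  [0,0,-0.0008,0,0,0],
  [0,0,0,0,0,0],
])

```text
t: 20.5
eef_pos: [508.3, -351.1, 77.4]
tcp_rot: [3.142, 0.0, 0.146]
ft_force: [-0.1, 0.4, -0.4]
opening: 0.165
```

carry_out([
  [0,0,0,0,0,0],
  [0,0,0,0,0,0],
  [0,0,0,0,0,0],
  [0,0,0,0,0,0],
  [0,0,0,0,0,0],
  [0,0,0,0,0,0],
], fingers=0.5)

```text
t: 21.1
eef_pos: [508.4, -351.0, 77.5]
tcp_rot: [3.141, 0.0, 0.147]
ft_force: [0.2, 0.2, 0.1]
opening: 0.496
```

carry_out([
  [0,0,0.01,0,0,0],
  [0,0,0.025,0,0,0],
  [0,0,0.035,0,0,0],
  [0,0,0.035,0,0,0],
  [0,0,0.03,0,0,0],
  [-0.03,-0.03,0.015,0,0,0],
  [-0.035,-0.035,0,0,0,0],
  [-0.035,-0.035,0,0,0,0],
  [-0.03,-0.03,0,0,0,0],
  [-0.02,-0.02,0,0,0,0],
  [0,0,0,0,0,0],
  [0,0,0,0,0,0],
])

```text
t: 22.3
eef_pos: [358.1, -501.1, 228.0]
tcp_rot: [3.141, -0.0, 0.145]
ft_force: [0.8, 0.3, -0.9]
opening: 0.503
```

```bash
python3 - <<'E'
from h import *
t=snap('top','tA');s=snap('scene','sA');st=env.state();print(st['eef_pos'],st['ft_force'],st['opening'],st['t'])
cv2.imwrite('pics/A.png',np.hstack([cv2.resize(p['color'][y:y+75,x:x+57,::-1],None,fx=7,fy=7,interpolation=cv2.INTER_CUBIC) for p,x,y in((s,175,185),(t,395,170))]))
cv2.imwrite('pics/B.png',np.hstack([cv2.resize(p['color'][y:y+35,x:x+33,::-1],None,fx=12,fy=12,interpolation=cv2.INTER_CUBIC) for p,x,y in((s,320,170),(t,282,195))]))
E
```

```text
[ 359.01442894 -500.33888755  227.82356224] [-0.10223566  0.16203001 -0.69813662] 0.5010390377394442 22.4
```

View pics/A.png

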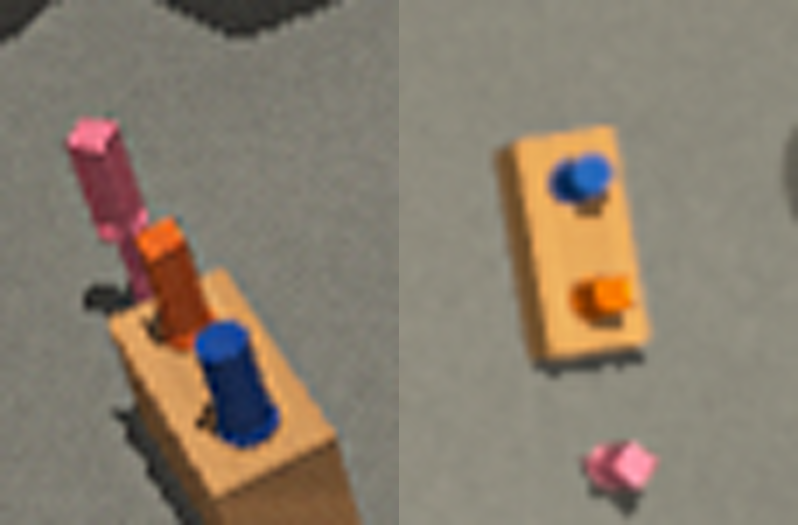

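View pics/B.png

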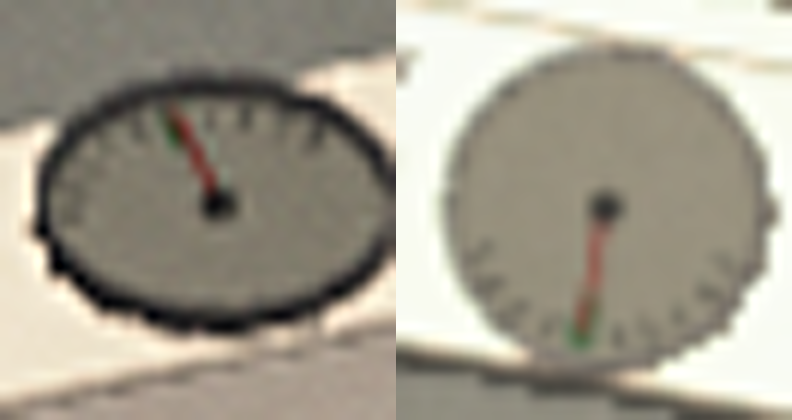

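The tool stands upright in its hole exactly as at the start: collar on the stand, driver and pink tool unmoved. The needle lies in the green band in both views and the arm is clear. Handing in.

```bash
python3 -c "
from cell import env
print(env.job_done())"
```

```text
the job is handed in; nothing more can be done
None
```

I set the needle into the green band and put the orange tool back upright in its own hole, then handed the job in at about 22 s. No verdict was reported.

- **Fitting the blade:** It entered the slot without resistance and then rested on the slot's floor. I confirmed this by feeling stops on both sides about 2 mm apart. The largest force I read was about 8 N, sideways.
- **Turning:** I turned the tool about 61° clockwise in all, including a few degrees of play. I backed it off about 10° before lifting out, and the needle did not move.
- **Needle check:** The two cameras disagree slightly. From above the needle sits almost in the middle of the band; from the scene camera it is about 3° clockwise of it (-0.05 rad). Both are inside the 0.10 rad limit.
- **Tool, stand and surroundings:** In the last pictures the tool stands released with its collar on the stand. The screwdriver and the pink lookalike look unmoved. The arm was clear, about 230 mm up and off to one side. I did not check the carton, tape and lids separately at the end, but the arm stayed clear of them.

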